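Stand up the tipped halogen lamp, then lift it with the lamp tongs for inspection

ROBOT

A 6-joint arm with a two-finger parallel gripper is mounted at the origin on the work surface. World frame = base frame: x ahead of the robot, y to its left, z up, the work surface at z = 0. Lengths are in m, angles in degrees, forces in N, time in s.
With the tool pointing down it reaches from about 0.3 to 0.75 m from the base axis. Payload 8.5 kg.
Tool frame: the origin (TCP) lies on the mounting face of the last link; the fingertips stand tip_extent ahead of it and the grasp point (between the pads) lies 155 mm ahead of it (tip_extent is the distance from the TCP to the fingertips, in m); z points along the fingers, y is the line along which they close (so a half turn about z gives the same grasp; the last joint's range is limited). The gripper opens to 85 mm and grips with 20 to 120 N. Pads are 22 mm wide; open, the fingers measure 114 mm over their backs; the gripper's body (76 mm by 85 mm) begins 54 mm behind the grasp point. The pads swing forward as they close: fully open they stand 13 mm farther back than shut.
Start: joints at [-76.622, 21.807, 74.336, -0, 83.858, -12.336], TCP at [0.239, -0.496, 0.405] pointing down, gripper open.
Joint ranges: [-178.18, 178.18], [-50.72, 133.34], [12.68, 142.11], [-81.47, 261.47], [9.98, 163.14], [-165.26, 165.26]. Speed limits (degrees/s): [136.94, 136.94, 180, 180, 180, 180].

INTERFACE

Orientations are given as a 3x3 rotation matrix whose columns are the frame's x, y, z axes.
In Python, from rig import observe, get_image, camera_params, close_job, tip_extent gives the robot as it stands.
- The arm moves only by the shell command python3 -m creep 'ROWS' [FORCE]. ROWS is JSON, a list of rows, each an object with "jaw": the gripper's target within -1 to 1 (shut at 1, half-way at 0, fully open at -1); "travel": the shift along the world's x, y, z in mm, a list of three; "roll": the turn about the world's z in rad. A call has 1 to 12 rows; each row is the pose to reach, as a shift and turn from the pose commanded when the call began; what a row does not reach only later rows make up. A row lasts 1/10 s, in which the tool goes at most 50 mm and 8.59 degrees, less where a joint would pass 70% of its speed; a pose out of reach is approached as far as the arm can. A call with a gripper value outside its range is refused whole. The fingers move at their own pace and stop on an object; FORCE is the grip in N (left out, the last holds). Time passes only in rows, so rows that repeat a pose let the fingers close. It gives the time, the measured TCP pose, the force, the opening and the grip force at its end, in the units of the state.
- observe(): the state, without advancing time (a new reading comes with each control period).
- get_image(name): name is "scene" or "top" or "wrist"; returns (picture, depth): 400x640x3 uint8, red, green, blue; 400x640 float32, m along the optical axis (not along the pixel's ray), 0 where there is no reading.
- camera_params(name): a dict with "mtx" (3x3 intrinsics, pixels), "extrinsics" (4x4, takes a point from camera to world coordinates). Camera axes: x right, y down, z forward; pixel columns grow to the right and rows downward; lengths in m; the calibration is good to about 2 mm. The wrist camera is an equidistant fisheye: a pixel r from the principal point sees the ray r / f radians off the axis. A picture is of the moment at which its call begins: read the wrist's pose just before it. camera_params takes no time and is no camera call; for the wrist camera it gives the pose at the moment of the call.
- close_job(): hands the job in; it is judged then, once.
The state is a dict: "time_s": time; "q": joint angles; "qvel": joint speeds; "joint_efforts": joint torques, N m; "position": TCP position; "tool_rot": TCP orientation; "ft_force": force on the tool from outside, world axes, zero at the start; "wrist_torque": the same for the moment, N m; "grip_width": finger opening in m; "gripper_force": force on a finger pad.
Only numpy, scipy, OpenCV 4.12 (cv2) and the standard library are available. Lean on these libraries where they do the work, as an engineer would, in place of code of your own. Each camera call takes 0.05 s, during which the arm holds its last target. There are 200 camera calls.

TASK

One of the three spare halogen lamps has tipped over in its tray and leans on the back wall: take it by its white ceramic collar, stand it upright on its cap in its gap in the row and let go of it; the fingers and the rest of the robot must never touch the lamp's glass. Then pick up the lamp tongs from the desk, close their two jaws on the glass of that same lamp and lift it cap down so that its foot is at least 100 mm above the desk, ready for its filament to be checked. Finish while still holding the tongs with the lamp steady in them, and leave the other lamps and everything else on the desk as they are.

Things in the scene. Friction and masses are not known exactly. Their poses are not given: they have to be found in the camera images.
- lamp_collar (a point): tipped lamp: centre, on its axis, of the white ceramic collar (27 mm diameter, 20 mm high), the part the fingers may hold. z runs along the lamp from cap to glass tip; origin 36 mm above the foot. At the start the lamp leans to the tray's +x, its axis about 28 degrees above level, the cap's lower edge on the tray floor and the glass on the back wall's top edge
- lamp_foot (a point): centre of the flat bottom of the tipped lamp's cap, same axes as lamp_collar
- lamp: the tipped halogen lamp as a whole, 86 mm tall, about 50 g: metal bayonet cap 22 mm in diameter and 26 mm high with a flat bottom, then the ceramic collar, then a clear glass tube. Origin and axes as lamp_foot. Lying, it can roll
- lamp_glass: the tipped lamp's glass tube, 20 mm in diameter and 40 mm high; origin at its lower end where it leaves the collar, z along the lamp to the glass tip. The fingers and the arm must not touch it
- lamp_glass_mid (a point): the middle of that glass tube, 66 mm above the lamp's foot, where the tongs' jaws should close
- tray: fixed wooden lamp tray with one lane along its y; origin under its centre, z up. Floor 5 mm thick, inside 84 mm (x) by 300 mm (y), walls 5 mm thick; back wall (+x) 32 mm above the floor, front and end walls 12 mm. Three places about 95 mm apart along y (-95, 0, +95 mm): two hold upright lamps, one the tipped lamp
- tray_floor (a point): centre of the tray's upper floor surface, 5 mm above the desk, axes as the tray
- lamp2: an upright lamp in the tray, just like the tipped one; origin at the centre of its foot. Leave it standing
- lamp3: the other upright lamp in the tray; origin at the centre of its foot. Leave it standing
- tongs_grip (a point): on the centre line of the lamp tongs midway between their two black rubber grip pads, 11 mm above their underside as they lie; they balance within 10 mm of it. x points to the jaws, y across the arms, z up. Pads 56 mm long, 22 mm high; 51 mm over both when open. Pinched to 47 mm over the pads the tongs can be carried with the jaws still 34 mm apart; the pads measure 40 mm when the jaws grip 20 mm
- tongs_jaw (a point): point midway between the tongs' two jaws, 100 mm ahead of tongs_grip on the centre line, same axes. The rubber jaws are 30 mm long and 20 mm high, 42 mm apart inside when open; each jaw with its arm is about 12 mm thick
- tongs: the tongs as a whole, about 84 g, 225 mm long: two steel arms hinged at the tail, held open by a spring that takes about 4 N on the pads at first and 6 N when the jaws are 20 mm apart. The jaw gap changes about 2 times as much as the width over the pads. Origin on the centre line 11 mm below tongs_grip, same axes
- tongs_left: the +y arm of the tongs with its jaw; origin at its hinge, 95 mm behind the grip point
- tongs_right: the -y arm of the tongs with its jaw; origin at its hinge
- socket: white porcelain lamp socket, 58 mm in diameter, 48 mm high, origin under its centre. Bystander
- hood: red enamelled cue lamp hood, 92 mm in diameter, 89 mm high, origin under its centre. Bystander
- bell: brass desk bell on a round wooden base, 84 mm in diameter, 58 mm high, origin under its centre. Bystander
- switchbox: black ebonite toggle switch box, 60 x 100 mm, 36 mm high plus toggles to 54 mm, origin under its centre. Bystander
- driver: screwdriver 180 mm long lying on the desk. Bystander
There are look-alikes about, which are no part of the job. Of the things that look like the tongs, the smaller one is meant. What is shaped like the lamp2 but purple is not meant.

How it is judged (in metres and radians):
On the way, in this order (a step that is already met when the one before it is completed fails the run):
1. the tipped lamp stands upright on the tray floor in its gap in the row, let go of, nothing of the robot or tongs on it (angle between lamp's own z axis and vertical below 0.1 rad and z of lamp_foot in the frame of tray_floor below 0.004 m and x of lamp_foot in the frame of tray_floor between -0.042 and 0.042 m and y of lamp_foot in the frame of tray_floor between -0.15 and 0.15 m and distance of lamp_foot from where it was at the start of the episode below 0.06 m and contact force between each of the fingers, tongs and lamp below 0.05 N and linear speed of lamp below 0.02 m/s), for 0.3 s.
2. both jaws of the tongs press on the lamp's glass while the fingers hold the tongs (contact force between each of tongs_left, tongs_right and lamp_glass above 0.5 N and contact force between the fingers and tongs above 1 N), for 0.1 s.
At the end, for the whole second after the job is handed in: The lamp hangs cap down (within 20 degrees) in the tongs held by the fingers, both jaws pressing its glass over 0.5 N, foot over 100 mm above the desk, still (under 30 mm/s), touched by neither robot nor tray. The two other lamps stand upright within 20 mm of their starts (all of step 2 and height (world z) of lamp_foot above 0.1 m and angle between lamp's own z axis and vertical below 0.35 rad and contact force between each of the fingers, the arm, tray and lamp below 0.05 N and linear speed of lamp below 0.03 m/s and angle between each of lamp2, lamp3's own z axis and vertical below 0.15 rad and distance of each of lamp2, lamp3 from where it was at the start of the episode below 0.02 m); the arm keeps its last pose, push and grip.
It fails at once if the robot touches the tipped lamp's glass (contact force between any of the fingers, the arm and lamp_glass above 0.3 N).
It fails at once if another lamp is tipped or shifted more than 20 mm (angle between any of lamp2, lamp3's own z axis and vertical above 0.35 rad or distance of any of lamp2, lamp3 from where it was at the start of the episode above 0.02 m).
It fails at once if a bystander on the desk is shifted more than 20 mm (distance of any of socket, hood, bell, switchbox, driver from where it was at the start of the episode above 0.02 m).
It also fails if it takes over 61 s, if anything falls off the work surface, if the arm or the gripper's body presses on something with over 40 N, if the wrist force passes 120 N, or if a joint passes its speed limit or range.

## Working session

There is one attempt and no reset: what is moved stays moved. The work goes in short steps, Python scripts to look and compute and a shell command to move; the robot and the scene stay as the last step left them, time stands still between calls to the robot, and variables do not carry over. Pictures are saved under pics/ and viewed, at most 10 in all, crops included, and the job is handed in when it is done.

```bash
ls; mkdir -p pics; cat > h.py <<'E'
import numpy as np,cv2
from rig import *
def snap(n,f):
    P=camera_params(n); im,d=get_image(n); cv2.imwrite(f'pics/{f}.png',im[:,:,::-1]); np.savez(f'{f}.npz',im=im,d=d,m=P['mtx'],e=P['extrinsics']); return im,d
def pt(f,u,v,z=None):
    D=np.load(f+'.npz'); r=np.linalg.inv(D['m'])@[u,v,1]; E=D['e']
    if z is None: return E[:3,:3]@(r*D['d'][int(v),int(u)])+E[:3,3]
    w=E[:3,:3]@r; return E[:3,3]+w*(z-E[2,3])/w[2]
def crop(f,u0,v0,u1,v1,k,o):
    im=cv2.imread(f'pics/{f}.png')[v0:v1,u0:u1]; cv2.imwrite(f'pics/{o}.png',cv2.resize(im,None,fx=k,fy=k,interpolation=cv2.INTER_CUBIC))
E
python3 - <<'E'
from h import *
snap('scene','s0');snap('top','t0')
o=observe();print(o['position'],o['tool_rot'],o['grip_width'],tip_extent)
for n in('scene','top'):print(camera_params(n))
E
```

```text
pics
[ 0.23863222 -0.49549666  0.40416663] [[ 9.00963417e-01  4.33894937e-01 -3.23468212e-04]
 [ 4.33894976e-01 -9.00962544e-01  1.28226603e-03]
 [ 2.64935993e-04 -1.29562601e-03 -9.99999126e-01]] 0.08598936461411616 0.1734
{'mtx': array([[435.87603303,   0.        , 320.48543064],
       [  0.        , 435.87603303, 196.15488382],
       [  0.        ,   0.        ,   1.        ]]), 'extrinsics': array([[ 0.73246284,  0.41748986, -0.53777356,  1.12174263],
       [ 0.68072372, -0.46146705,  0.5689142 , -0.65599543],
       [-0.01064887, -0.78278374, -0.62220272,  0.78421065],
       [ 0.        ,  0.        ,  0.        ,  1.        ]])}
{'mtx': array([[417.96305716,   0.        , 322.63690478],
       [  0.        , 417.96305716, 202.00886938],
       [  0.        ,   0.        ,   1.        ]]), 'extrinsics': array([[ 0.02770602, -0.99521264,  0.09372398,  0.37557484],
       [-0.99959447, -0.02820042, -0.00395444,  0.04337268],
       [ 0.00657857, -0.09357641, -0.99559037,  1.33039622],
       [ 0.        ,  0.        ,  0.        ,  1.        ]])}
```

View pics/s0.png

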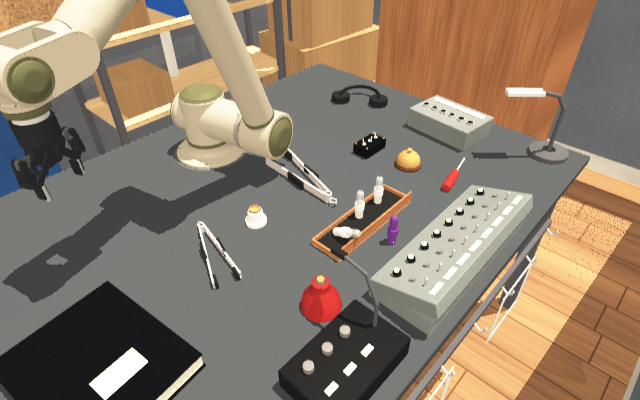

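View pics/t0.png

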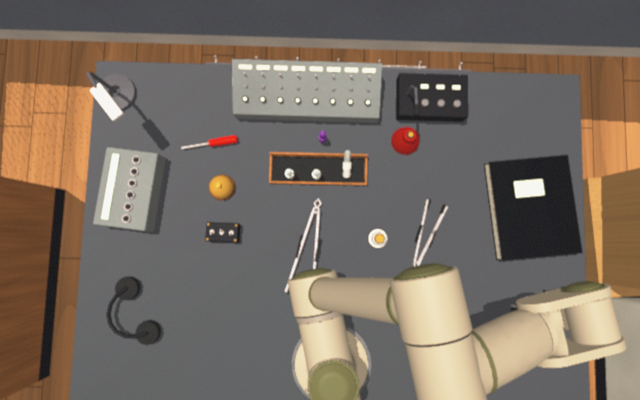

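The scene shows the tray at (362,222) with the tipped lamp at (345,232), uprights at (360,205) and (378,190), and a purple look-alike at (393,229). There are two tongs: (215,255), and a longer-looking pair at (303,180). I'll measure both and look at a close crop.

```bash
python3 - <<'E'
from h import *
crop('s0',190,150,420,300,3.4,'c1'); crop('t0',270,140,460,300,4,'c2')
for u,v in[(197,225),(213,286),(241,277),(206,224)]: print('A',u,v,pt('s0',u,v,0.011))
for u,v in[(335,201),(265,160),(290,152)]: print('B',u,v,pt('s0',u,v,0.011))
E
```

```text
A 197 225 [ 0.29475608 -0.25783256  0.011     ]
A 213 286 [ 0.49565093 -0.3530887   0.011     ]
A 241 277 [ 0.5218117  -0.29316629  0.011     ]
A 206 224 [ 0.3091718  -0.23943721  0.011     ]
B 335 201 [0.49859909 0.06233358 0.011     ]
B 265 160 [0.19591679 0.06800756 0.011     ]
B 290 152 [0.2214122  0.15413932 0.011     ]
```

View pics/c1.png

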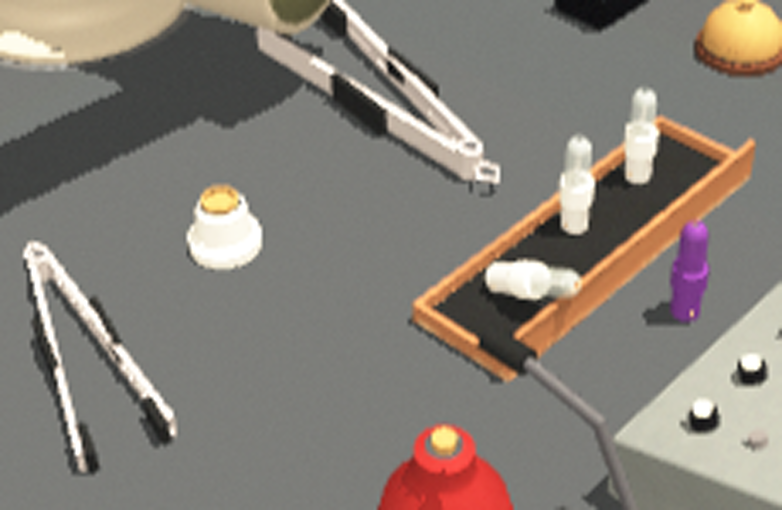

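View pics/c2.png

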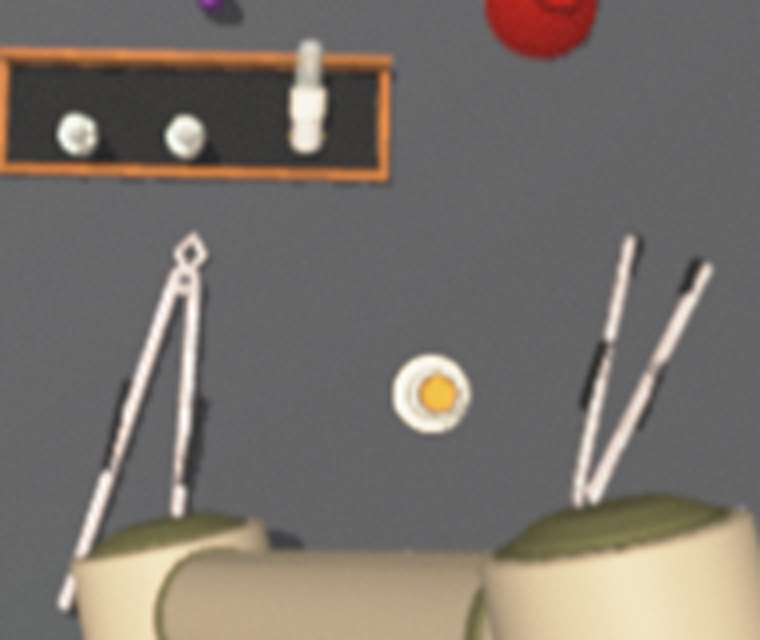

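Checklist of look-alikes:
- **Tipped lamp:** scene (345,232), top (347,166). The uprights are at top (290,174) and (317,174). The purple one at top (323,136) is not meant.
- **Tongs:** A at top (430,235), about 225 mm, versus B at (305,245), over 300 mm. I choose A, the smaller, black-jawed pair; the crop confirms it.

Next I'll measure the lamp and tray from both cameras.

```bash
python3 - <<'E'
from h import *
np.set_printoptions(precision=4,suppress=True)
c=lambda a,b:(270+a/4,140+b/4)
s=lambda a,b:(190+a/3.4,150+b/3.4)
print('front R',pt('t0',*c(390,180),.017),'front L',pt('t0',*c(2,172),.017),'back R',pt('t0',*c(392,58),.037))
print('s frontL corner',pt('s0',*s(415,310),.017),'s endfront R..',pt('s0',*s(515,378),.017), 's back far',pt('s0',*s(752,142),.037))
for n,a,b in[('foot',308,150),('junc',308,122),('collar',308,105),('glass0',308,86),('tip',310,42)]: print(n,pt('t0',*c(a,b)),pt('t0',*c(a,b),.03))
for n,a,b in[('cap',497,277),('collar',528,279),('glass',566,284)]: print('s',n,pt('s0',*s(a,b)),pt('s0',*s(a,b),.032))
# gooseneck height, upright lamps
for a,b in[(520,350),(600,420)]: print('goose',pt('s0',*s(a,b)))
for a,b in[(578,215),(640,165)]: print('lamp',pt('s0',*s(a,b)))
print('l23 top',pt('t0',*c(78,134)),pt('t0',*c(186,135)))
# tongs A
for a,b in[(632,240),(706,268),(580,498),(595,498),(600,370),(655,395)]: print('tA',pt('t0',*c(a,b),.015))
E
```

```text
front R [ 0.5574 -0.1025  0.017 ] front L [0.555  0.2049 0.017 ] back R [ 0.6513 -0.1002  0.037 ]
s frontL corner [ 0.5663 -0.1014  0.017 ] s endfront R.. [ 0.665  -0.1032  0.017 ] s back far [0.6496 0.2108 0.037 ]
foot [ 0.5789 -0.0368  0.021 ] [ 0.5775 -0.0362  0.03  ]
junc [ 0.5996 -0.0357  0.0309] [ 0.5998 -0.0357  0.03  ]
collar [ 0.6106 -0.0345  0.045 ] [ 0.6133 -0.0354  0.03  ]
glass0 [ 0.6252 -0.034   0.047 ] [ 0.6285 -0.0351  0.03  ]
tip [ 0.6698 -0.0375  0.0027] [ 0.6638 -0.0359  0.03  ]
s cap [ 0.5942 -0.0418  0.0264] [ 0.5981 -0.0463  0.032 ]
s collar [ 0.6219 -0.0393  0.0402] [ 0.6164 -0.0325  0.032 ]
s glass [ 0.6548 -0.0367  0.0542] [ 0.6406 -0.0178  0.032 ]
goose [ 0.7611 -0.2158  0.1977]
goose [ 0.8165 -0.2145  0.1819]
lamp [0.5922 0.0569 0.0233]
lamp [0.5918 0.1376 0.0254]
l23 top [0.576  0.1405 0.0859] [0.5769 0.0592 0.0904]
tA [ 0.5152 -0.2953  0.015 ]
tA [ 0.4947 -0.354   0.015 ]
tA [ 0.3117 -0.2555  0.015 ]
tA [ 0.312  -0.2672  0.015 ]
tA [ 0.4118 -0.2706  0.015 ]
tA [ 0.3934 -0.3139  0.015 ]
```

```bash
python3 -m creep '[{"jaw":0,"travel":[377,459,-100],"roll":-0.449},{"jaw":0,"travel":[377,459,-100],"roll":-0.449},{"jaw":0,"travel":[377,459,-100],"roll":-0.449},{"jaw":0,"travel":[377,459,-100],"roll":-0.449},{"jaw":0,"travel":[377,459,-100],"roll":-0.449},{"jaw":0,"travel":[377,459,-100],"roll":-0.449},{"jaw":0,"travel":[377,459,-100],"roll":-0.449},{"jaw":0,"travel":[377,459,-100],"roll":-0.449},{"jaw":0,"travel":[377,459,-100],"roll":-0.449},{"jaw":0,"travel":[377,459,-100],"roll":-0.449},{"jaw":0,"travel":[377,459,-100],"roll":-0.449},{"jaw":0,"travel":[377,459,-100],"roll":-0.449}]' 20
python3 -m creep '[{"jaw":0,"travel":[0,0,0],"roll":0}]'
```

```text
time_s: 1.3
position: [0.61, -0.0426, 0.3058]
tool_rot: [[1.0, -0.0, -0.001], [-0.0, -1.0, 0.0], [-0.001, -0.0, -1.0]]
ft_force: [0.2, -1.5, 0.3]
grip_width: 0.0425
gripper_force: 0.0
time_s: 1.4
position: [0.611, -0.0401, 0.3045]
tool_rot: [[1.0, 0.005, -0.002], [0.005, -1.0, 0.002], [-0.002, -0.002, -1.0]]
ft_force: [-0.7, -0.7, -0.3]
grip_width: 0.0425
gripper_force: 0.0
```

```bash
python3 - <<'E'
from h import *
np.set_printoptions(precision=4,suppress=True)
o=observe();print(o['position']);print(camera_params('wrist'))
im,d=snap('wrist','w1')
E
```

```text
[ 0.611  -0.0401  0.3045]
{'mtx': array([[309.7069,   0.    , 321.7241],
       [  0.    , 309.7069, 192.3757],
       [  0.    ,   0.    ,   1.    ]]), 'extrinsics': array([[ 0.0043, -0.9548, -0.2972,  0.687 ],
       [-1.    , -0.0048,  0.0009, -0.0396],
       [-0.0023,  0.2972, -0.9548,  0.2744],
       [ 0.    ,  0.    ,  0.    ,  1.    ]])}
```

View pics/w1.png

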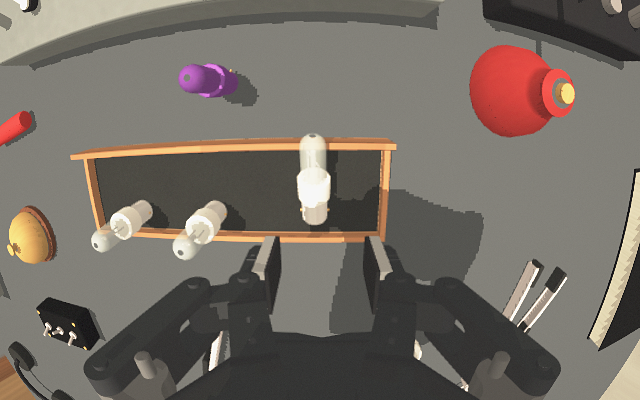

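The wrist view shows the tipped lamp with its collar at (314,186), cap end at (315,222) and glass tip at (313,137). The tray's front wall is at row 236 and its right corner at (383,236).

```bash
cat >> h.py <<'E'
def wp(f,u,v,z=None):
    D=np.load(f+'.npz');m=D['m'];E=D['e'];x=np.array([u-m[0,2],v-m[1,2]]);r=np.linalg.norm(x);t=r/m[0,0]
    ray=np.r_[x/r*np.sin(t),np.cos(t)]; w=E[:3,:3]@ray
    if z is None: return E[:3,3]+w/ray[2]*D['d'][int(v),int(u)]
    return E[:3,3]+w*(z-E[2,3])/w[2]
E
python3 - <<'E'
from h import *
np.set_printoptions(precision=4,suppress=True)
print('collar axis',wp('w1',314,186,.0316),'surf',wp('w1',314,186), 'L,R',wp('w1',298,186,.0316),wp('w1',331,186,.0316))
print('capend',wp('w1',315,222),wp('w1',315,222,.012),'glass',wp('w1',313,155,.05),wp('w1',313,155))
print('front inner/outer',wp('w1',330,232,.017),wp('w1',330,240,.017),'R inner',wp('w1',379,190,.017),'back',wp('w1',360,142,.037),wp('w1',360,150,.037))
print('lamp2 ',wp('w1',205,226),wp('w1',186,246,.09),wp('w1',100,240,.09))
E
```

```text
collar axis [ 0.6169 -0.033   0.0316] surf [ 0.6209 -0.0334  0.0457] L,R [ 0.6168 -0.0199  0.0316] [ 0.6169 -0.0469  0.0316]
capend [ 0.583  -0.0337  0.0266] [ 0.5768 -0.0333  0.012 ] glass [ 0.6459 -0.0329  0.05  ] [ 0.6476 -0.0331  0.0595]
front inner/outer [ 0.5691 -0.0471  0.017 ] [ 0.5609 -0.0472  0.017 ] R inner [ 0.6093 -0.0896  0.017 ] back [ 0.6541 -0.0688  0.037 ] [ 0.6478 -0.069   0.037 ]
lamp2  [0.5903 0.0547 0.0564] [0.5889 0.0577 0.09  ] [0.588  0.1411 0.09  ]
```

```bash
python3 -m creep '[{"jaw":0,"travel":[0,0,0],"roll":0},{"jaw":0,"travel":[0,0,0],"roll":0}]' 20
```

```text
time_s: 1.65
position: [0.6085, -0.0457, 0.3067]
tool_rot: [[1.0, -0.002, -0.0], [-0.002, -1.0, -0.0], [-0.0, 0.0, -1.0]]
ft_force: [-1.1, 0.0, 0.7]
grip_width: 0.0432
gripper_force: 0.0
```

```bash
python3 -m creep '[{"jaw":0,"travel":[8,12,-45],"roll":0},{"jaw":0,"travel":[8,12,-75],"roll":0},{"jaw":0,"travel":[8,12,-95],"roll":0},{"jaw":0,"travel":[8,12,-105],"roll":0},{"jaw":0,"travel":[8,12,-113],"roll":0},{"jaw":0,"travel":[8,12,-113],"roll":0},{"jaw":0,"travel":[8,12,-113],"roll":0}]' 20
python3 -c "
from h import *
snap('wrist','w2')"
```

```text
time_s: 2.35
position: [0.6172, -0.0329, 0.1945]
tool_rot: [[1.0, -0.001, 0.002], [-0.001, -1.0, -0.0], [0.002, 0.0, -1.0]]
ft_force: [-0.1, -0.1, 0.7]
grip_width: 0.0427
gripper_force: 0.0
```

View pics/w2.png

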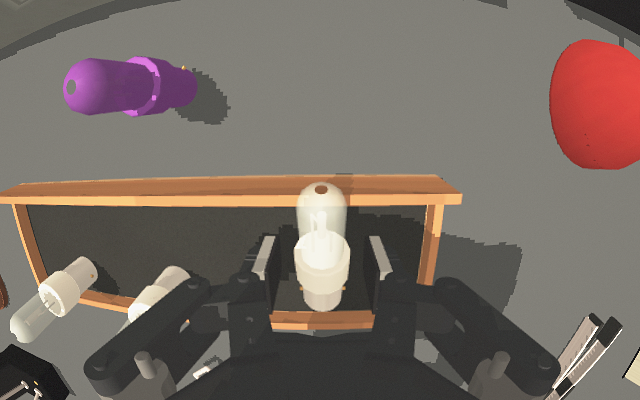

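The pads flank the white collar (322,262) evenly and stay clear of the glass. I'll close with a light, position-limited grip.

```bash
python3 -m creep '[{"jaw":0.3,"travel":[0,0,0],"roll":0},{"jaw":0.38,"travel":[0,0,0],"roll":0},{"jaw":0.38,"travel":[0,0,0],"roll":0},{"jaw":0.38,"travel":[0,0,0],"roll":0}]' 20
python3 -m creep '[{"jaw":0.42,"travel":[0,0,0],"roll":0},{"jaw":0.42,"travel":[0,0,0],"roll":0},{"jaw":0.42,"travel":[0,0,0],"roll":0}]' 20
```

```text
time_s: 2.8
position: [0.6172, -0.0325, 0.194]
tool_rot: [[1.0, -0.0, 0.001], [-0.0, -1.0, -0.0], [0.001, 0.0, -1.0]]
ft_force: [-0.7, 0.4, 4.0]
grip_width: 0.0267
gripper_force: 7.5
time_s: 3.1
position: [0.6172, -0.0325, 0.1939]
tool_rot: [[1.0, -0.0, 0.001], [-0.0, -1.0, -0.0], [0.001, 0.0, -1.0]]
ft_force: [-0.3, 0.3, 5.8]
grip_width: 0.0262
gripper_force: 19.6
```

```bash
cat >> h.py <<'E'
def axis(f='a',r=0.055):
    "tipped lamp's axis from bright grey scene pixels near the grip"
    p=observe()['position']; im,d=snap('scene',f); D=np.load(f+'.npz')
    v,u=np.mgrid[:400,:640]; R=np.stack([u,v,np.ones_like(u)],-1)@np.linalg.inv(D['m']).T*d[...,None]
    W=R@D['e'][:3,:3].T+D['e'][:3,3]; mx=im.max(-1).astype(int);mn=im.min(-1).astype(int)
    k=(mn>130)&(mx-mn<45)&(d>0)&(np.abs(W-[p[0],p[1],p[2]-.162]).max(-1)<r)
    P=W[k]; c=P.mean(0); w=np.linalg.svd(P-c)[2][0]; w*=np.sign(w[2])
    print('n',k.sum(),'centre',c.round(4),'axis',w.round(3),'elev',np.degrees(np.arctan2(w[2],w[0])).round(1),'lo/hi',P.min(0).round(3),P.max(0).round(3)); return P
E
python3 -c "
from h import *
axis('a0')"
python3 -m creep '[{"jaw":0.39,"travel":[0,0,0],"roll":0},{"jaw":0.39,"travel":[0,0,10],"roll":0},{"jaw":0.39,"travel":[0,0,20],"roll":0},{"jaw":0.39,"travel":[0,0,30],"roll":0},{"jaw":0.39,"travel":[0,0,30],"roll":0},{"jaw":0.39,"travel":[0,0,30],"roll":0}]' 20
python3 -c "
from h import *
axis('a1')"
```

```text
n 151 centre [ 0.6307 -0.0354  0.0428] axis [ 0.81  -0.101  0.578] elev 35.5 lo/hi [ 0.582 -0.067  0.   ] [0.659 0.021 0.085]
time_s: 3.75
position: [0.617, -0.0325, 0.2237]
tool_rot: [[1.0, -0.0, 0.0], [-0.0, -1.0, -0.0], [0.0, 0.0, -1.0]]
ft_force: [0.0, -0.3, -0.6]
grip_width: 0.0262
gripper_force: 19.2
n 164 centre [ 0.632  -0.036   0.0752] axis [0.853 0.123 0.508] elev 30.8 lo/hi [ 0.58  -0.053  0.043] [0.662 0.017 0.11 ]
```

```bash
python3 -m creep '[{"jaw":0.39,"travel":[-10,0,0],"roll":0},{"jaw":0.39,"travel":[-20,0,-10],"roll":0},{"jaw":0.39,"travel":[-20,0,-21.6],"roll":0},{"jaw":0.39,"travel":[-20,0,-21.6],"roll":0},{"jaw":0.39,"travel":[-24,0,-22.5],"roll":0},{"jaw":0.39,"travel":[-26,0,-20.5],"roll":0},{"jaw":0.39,"travel":[-28,0,-18],"roll":0},{"jaw":0.39,"travel":[-30.5,0,-16.5],"roll":0},{"jaw":0.39,"travel":[-33,0,-14.5],"roll":0},{"jaw":0.39,"travel":[-33,0,-14.5],"roll":0}]' 20
python3 -c "
from h import *
axis('a2')"
```

```text
time_s: 4.8
position: [0.5837, -0.0325, 0.2092]
tool_rot: [[1.0, -0.0, -0.0], [-0.0, -1.0, 0.0], [-0.0, -0.0, -1.0]]
ft_force: [0.9, -0.3, -0.5]
grip_width: 0.0264
gripper_force: 19.2
n 148 centre [ 0.5978 -0.0385  0.0587] axis [0.862 0.069 0.503] elev 30.3 lo/hi [ 0.547 -0.077  0.024] [ 0.628 -0.007  0.084]
```

```bash
python3 -c "
from h import *
crop('a2',290,150,430,270,5,'c3')"
```

```text
(no output)
```

View pics/c3.png

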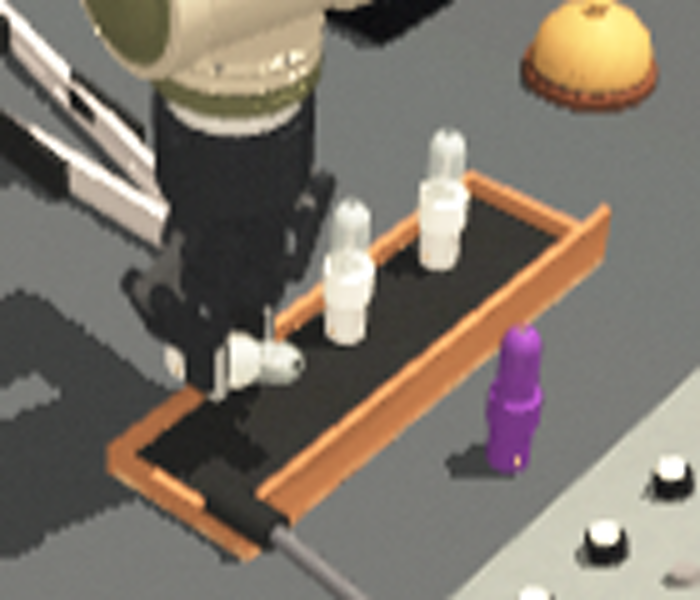

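The crop shows the lamp held by its collar, cap end at crop (178,360), glass tip at (298,364). It isn't rotated and passed over the wall. I'll measure its elevation in the plane y = -0.033.

```bash
cat >> h.py <<'E'
def py(f,u,v,y=-.0328):
    D=np.load(f+'.npz'); w=D['e'][:3,:3]@np.linalg.inv(D['m'])@[u,v,1]; o=D['e'][:3,3]; return (o+w*(y-o[1])/w[1]).round(4)
E
python3 -c "
from h import *
print([py('a2',290+a/5,150+b/5) for a,b in((172,360),(230,360),(258,362),(302,364))])
a=cv2.imread('pics/s0.png'); print([py('s0',190+a/3.4,150+b/3.4) for a,b in((487,275),(528,279),(580,285))])"
```

```text
[array([ 0.5455, -0.0328,  0.0233]), array([ 0.5854, -0.0328,  0.0473]), array([ 0.6038, -0.0328,  0.0571]), array([ 0.6316, -0.0328,  0.0726])]
[array([ 0.5764, -0.0328,  0.0111]), array([ 0.6166, -0.0328,  0.0323]), array([ 0.6643, -0.0328,  0.0566])]
```

```bash
python3 -m creep '[{"jaw":0.39,"travel":[20,0,0],"roll":0},{"jaw":0.39,"travel":[20,0,-7.5],"roll":0},{"jaw":0.39,"travel":[16,0,-7.5],"roll":0},{"jaw":0.39,"travel":[12,0,-7.5],"roll":0}]'
for i in 1 2 3 4 5; do python3 -m creep '[{"jaw":0.39,"travel":[-2,0,0],"roll":0},{"jaw":0.39,"travel":[-2,0,0],"roll":0}]' | grep -E "pos|ft|gripper"; done
python3 -c "
from h import *
axis('a3')"
```

```text
time_s: 5.25
position: [0.5951, -0.0325, 0.2009]
tool_rot: [[1.0, -0.0, -0.002], [-0.0, -1.0, 0.0], [-0.002, -0.0, -1.0]]
ft_force: [-0.6, -0.6, -1.3]
grip_width: 0.0261
gripper_force: 19.2
position: [0.5937, -0.0326, 0.2019]
ft_force: [1.7, 0.2, -0.4]
gripper_force: 19.2
position: [0.5926, -0.0326, 0.2023]
ft_force: [5.0, 1.1, -0.3]
gripper_force: 19.3
position: [0.5911, -0.0326, 0.2028]
ft_force: [8.2, 0.3, 1.8]
gripper_force: 19.4
position: [0.5895, -0.0327, 0.2033]
ft_force: [9.6, 1.4, 4.1]
gripper_force: 19.7
position: [0.5879, -0.0328, 0.2038]
ft_force: [11.0, 1.4, 6.7]
gripper_force: 19.9
n 152 centre [ 0.606  -0.0384  0.0561] axis [ 0.811 -0.045  0.583] elev 35.7 lo/hi [ 0.538 -0.076  0.001] [0.634 0.02  0.078]
```

```bash
python3 -m creep '[{"jaw":0.39,"travel":[-2,0,1.5],"roll":0},{"jaw":0.39,"travel":[-4,0,3],"roll":0},{"jaw":0.39,"travel":[-6.5,0,4.2],"roll":0},{"jaw":0.39,"travel":[-9,0,5.5],"roll":0},{"jaw":0.39,"travel":[-9,0,5.5],"roll":0}]'
python3 -c "
from h import *
axis('a4')"
```

```text
time_s: 6.8
position: [0.5778, -0.0327, 0.2084]
tool_rot: [[1.0, -0.0, 0.006], [-0.0, -1.0, -0.001], [0.006, 0.001, -1.0]]
ft_force: [5.8, 0.5, 2.7]
grip_width: 0.0259
gripper_force: 19.2
n 153 centre [ 0.5973 -0.0393  0.0635] axis [0.645 0.065 0.761] elev 49.7 lo/hi [ 0.543 -0.056  0.   ] [ 0.621 -0.003  0.085]
```

```bash
python3 -m creep '[{"jaw":0.39,"travel":[-3,0,0.5],"roll":0},{"jaw":0.39,"travel":[-6,0,1],"roll":0},{"jaw":0.39,"travel":[-9,0,1],"roll":0},{"jaw":0.39,"travel":[-12,0,1],"roll":0},{"jaw":0.39,"travel":[-12,0,1],"roll":0}]'
python3 -c "
from h import *
axis('a5')
crop('a5',290,150,430,270,5,'c5')"
```

```text
time_s: 7.35
position: [0.5659, -0.0327, 0.2099]
tool_rot: [[1.0, -0.0, 0.007], [-0.0, -1.0, -0.001], [0.007, 0.001, -1.0]]
ft_force: [5.6, 1.2, 6.8]
grip_width: 0.0261
gripper_force: 17.4
n 170 centre [ 0.5864 -0.0401  0.0667] axis [0.415 0.114 0.903] elev 65.3 lo/hi [ 0.557 -0.054  0.02 ] [ 0.606 -0.011  0.096]
```

View pics/c5.png

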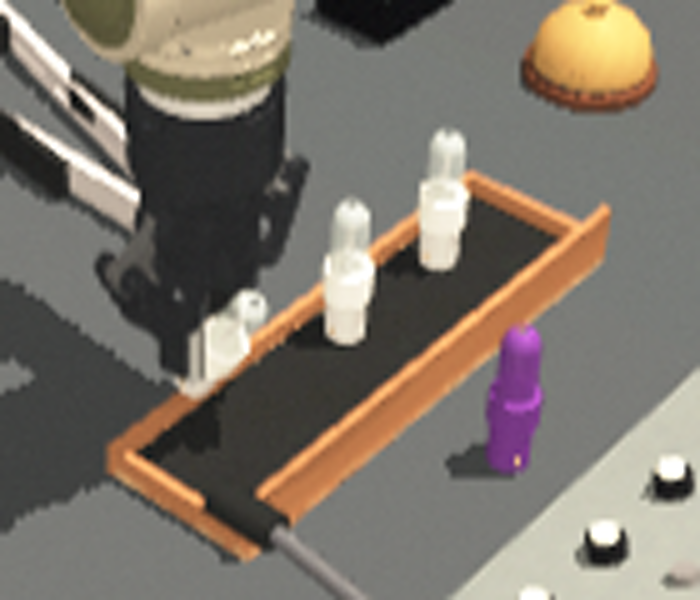

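```bash
python3 -c "
from h import *
print([py('a5',290+a/5,150+b/5) for a,b in((190,388),(205,365),(222,348),(258,297))])"
python3 -m creep '[{"jaw":0.39,"travel":[-3,0,0],"roll":0},{"jaw":0.39,"travel":[-6,0,-0.5],"roll":0},{"jaw":0.39,"travel":[-9,0,-1],"roll":0},{"jaw":0.39,"travel":[-9,0,-1],"roll":0}]'
python3 -c "
from h import *
axis('a6')"
```

```text
[array([ 0.5581, -0.0328,  0.0113]), array([ 0.5685, -0.0328,  0.0337]), array([ 0.5799, -0.0328,  0.0522]), array([ 0.6027, -0.0328,  0.0989])]
time_s: 7.8
position: [0.5565, -0.0327, 0.2087]
tool_rot: [[1.0, -0.0, 0.005], [-0.0, -1.0, -0.001], [0.005, 0.001, -1.0]]
ft_force: [2.9, 0.2, 8.6]
grip_width: 0.0264
gripper_force: 14.4
n 200 centre [ 0.5757 -0.0399  0.065 ] axis [0.241 0.095 0.966] elev 76.0 lo/hi [ 0.546 -0.054  0.018] [ 0.59  -0.013  0.1  ]
```

```bash
python3 -m creep '[{"jaw":0.39,"travel":[0,0,8],"roll":0},{"jaw":0.39,"travel":[5,0,18],"roll":0},{"jaw":0.39,"travel":[20,0,18],"roll":0},{"jaw":0.39,"travel":[35,0,18],"roll":0},{"jaw":0.39,"travel":[42,0,10],"roll":0},{"jaw":0.39,"travel":[42,0,0],"roll":0},{"jaw":0.39,"travel":[42,0,-7],"roll":0},{"jaw":0.39,"travel":[42,0,-7],"roll":0}]'
python3 -c "
from h import *
axis('a7')
crop('a7',290,150,430,270,5,'c7')"
```

```text
time_s: 8.65
position: [0.5973, -0.0325, 0.1987]
tool_rot: [[1.0, -0.0, -0.003], [-0.0, -1.0, 0.001], [-0.003, -0.001, -1.0]]
ft_force: [-0.4, -0.0, 0.4]
grip_width: 0.0261
gripper_force: 13.9
n 201 centre [ 0.6145 -0.0391  0.0539] axis [0.264 0.03  0.964] elev 74.7 lo/hi [ 0.587 -0.054  0.003] [0.63  0.019 0.091]
```

View pics/c7.png

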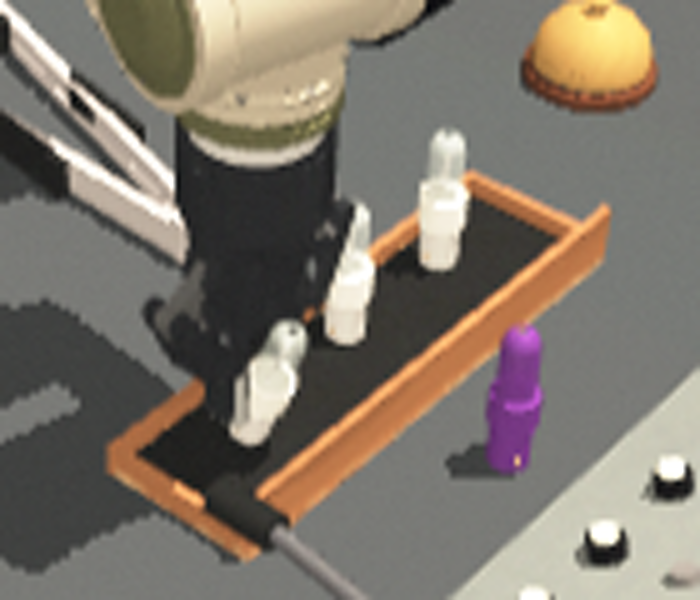

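```bash
python3 -c "
from h import *
print([py('a7',290+a/5,150+b/5) for a,b in((248,441),(258,412),(272,378),(296,324))], [py('a7',290+a/5,150+b/5,.058) for a,b in((346,345),(351,200))])"
python3 -m creep '[{"jaw":0.39,"travel":[0,0,-1.5],"roll":0},{"jaw":0.39,"travel":[0,0,-1.5],"roll":0}]' | grep -E "pos|ft"
python3 -m creep '[{"jaw":0.39,"travel":[0,0,-1],"roll":0},{"jaw":0.39,"travel":[0,0,-1],"roll":0}]'|grep -E "pos|ft"
```

```text
[array([ 0.5985, -0.0328, -0.0008]), array([ 0.6046, -0.0328,  0.0236]), array([ 0.6131, -0.0328,  0.052 ]), array([ 0.6269, -0.0328,  0.0956])] [array([0.5899, 0.058 , 0.0006]), array([0.5875, 0.058 , 0.0986])]
position: [0.5979, -0.0326, 0.1985]
ft_force: [-0.4, 0.3, -0.4]
position: [0.5981, -0.0326, 0.198]
ft_force: [-0.9, 1.3, 3.7]
```

```bash
python3 -m creep '[{"jaw":0.39,"travel":[-3,0,-0.5],"roll":0},{"jaw":0.39,"travel":[-6,0,-0.5],"roll":0},{"jaw":0.39,"travel":[-9,0,-0.5],"roll":0},{"jaw":0.39,"travel":[-12,0,-0.5],"roll":0},{"jaw":0.39,"travel":[-12,0,-0.5],"roll":0}]'
python3 -c "
from h import *
axis('a8')"
```

```text
time_s: 9.6
position: [0.5857, -0.0326, 0.1971]
tool_rot: [[1.0, -0.0, -0.0], [-0.0, -1.0, -0.0], [-0.0, 0.0, -1.0]]
ft_force: [1.0, 0.4, 3.3]
grip_width: 0.0259
gripper_force: 11.7
n 206 centre [ 0.6035 -0.0394  0.0514] axis [0.156 0.053 0.986] elev 81.0 lo/hi [ 0.572 -0.055  0.004] [0.616 0.02  0.089]
```

```bash
python3 -m creep '[{"jaw":0.37,"travel":[0,0,0],"roll":0},{"jaw":0.35,"travel":[0,0,0],"roll":0},{"jaw":0.33,"travel":[0,0,0],"roll":0},{"jaw":0.31,"travel":[0,0,0],"roll":0},{"jaw":0.25,"travel":[0,0,0],"roll":0},{"jaw":0.1,"travel":[0,0,0],"roll":0},{"jaw":0,"travel":[0,0,0],"roll":0},{"jaw":0,"travel":[0,0,0],"roll":0}]'
python3 -c "
from h import *
axis('a9')"
```

```text
time_s: 10.45
position: [0.586, -0.0325, 0.197]
tool_rot: [[1.0, -0.0, -0.0], [-0.0, -1.0, -0.0], [-0.0, 0.0, -1.0]]
ft_force: [0.8, 0.0, -0.5]
grip_width: 0.0426
gripper_force: 0.0
n 208 centre [ 0.5958 -0.0374  0.0452] axis [-0.039  0.102  0.994] elev 92.2 lo/hi [ 0.583 -0.064  0.006] [ 0.602 -0.005  0.09 ]
```

The lamp stands upright and released. I'll retreat straight up and go over the tongs.

```bash
python3 -m creep '[{"jaw":0,"travel":[0,0,10],"roll":0},{"jaw":0,"travel":[0,0,30],"roll":0},{"jaw":0,"travel":[0,0,60],"roll":0},{"jaw":0,"travel":[0,0,90],"roll":0},{"jaw":0,"travel":[0,0,110],"roll":0},{"jaw":0,"travel":[0,0,110],"roll":0}]'
python3 -c "
from h import *
np.set_printoptions(precision=4,suppress=True)
im,d=snap('scene','b0')
D=np.load('b0.npz'); v,u=np.mgrid[:400,:640]; R=np.stack([u,v,np.ones_like(u)],-1)@np.linalg.inv(D['m']).T*d[...,None]
W=R@D['e'][:3,:3].T+D['e'][:3,3]; mx=im.max(-1).astype(int);mn=im.min(-1).astype(int)
for x,y in((.585,-.035),(.588,.058),(.588,.14)):
  k=(mn>130)&(mx-mn<45)&(abs(W[...,0]-x)<.03)&(abs(W[...,1]-y)<.03)&(W[...,2]<.1)&(W[...,2]>.004)
  P=W[k]; c=P.mean(0); w=np.linalg.svd(P-c)[2][0]; print(len(P),c,w,P.min(0),P.max(0))
# tongs: desk-level white/black things higher than 5mm in the region
im,d=snap('top','b1'); D=np.load('b1.npz'); R=np.stack([u,v,np.ones_like(u)],-1)@np.linalg.inv(D['m']).T*d[...,None]
W=R@D['e'][:3,:3].T+D['e'][:3,3]; 
crop('b1',395,170,470,300,6,'c8')
k=(W[...,0]>.27)&(W[...,0]<.56)&(W[...,1]<-.2)&(W[...,1]>-.4)&(W[...,2]>.008)&(W[...,2]<.04); P=W[k];print(len(P),P.min(0),P.max(0))
"
```

```text
time_s: 11.1
position: [0.5862, -0.0325, 0.3105]
tool_rot: [[1.0, -0.0, 0.006], [-0.0, -1.0, -0.002], [0.006, 0.002, -1.0]]
ft_force: [1.3, 0.4, 0.4]
grip_width: 0.0425
gripper_force: 0.0
234 [ 0.5945 -0.0382  0.0515] [ 0.0701 -0.0281 -0.9971] [ 0.575  -0.0475  0.0062] [ 0.6031 -0.0224  0.0926]
220 [0.5884 0.0562 0.0515] [ 0.0361 -0.0414 -0.9985] [0.5719 0.0483 0.0048] [0.5983 0.0707 0.0924]
204 [0.5876 0.1398 0.0511] [ 0.041  -0.0363 -0.9985] [0.574  0.131  0.0055] [0.597  0.1543 0.0909]
413 [ 0.2879 -0.3549  0.008 ] [ 0.5228 -0.2435  0.0295]
```

```bash
python3 -m creep '[{"jaw":-0.3,"travel":[-40,-60,0],"roll":0},{"jaw":-0.3,"travel":[-80,-120,0],"roll":-0.15},{"jaw":-0.3,"travel":[-120,-180,0],"roll":-0.28},{"jaw":-0.3,"travel":[-180,-250,0],"roll":-0.33},{"jaw":-0.3,"travel":[-180,-250,0],"roll":-0.33},{"jaw":-0.3,"travel":[-180,-250,0],"roll":-0.33},{"jaw":-0.3,"travel":[-180,-250,0],"roll":-0.33},{"jaw":-0.3,"travel":[-180,-250,0],"roll":-0.33},{"jaw":-0.3,"travel":[-180,-250,0],"roll":-0.33},{"jaw":-0.3,"travel":[-180,-250,0],"roll":-0.33}]'
python3 -c "
from h import *
snap('wrist','w3')"
```

```text
time_s: 12.2
position: [0.4068, -0.2814, 0.3066]
tool_rot: [[0.947, -0.322, -0.0], [-0.322, -0.947, 0.001], [-0.001, -0.001, -1.0]]
ft_force: [-0.9, 0.2, 0.6]
grip_width: 0.0556
gripper_force: 0.0
```

```bash
cat >> h.py <<'E'
def wcloud(f):
    D=np.load(f+'.npz');m=D['m'];E=D['e'];v,u=np.mgrid[:400,:640];x=(u-m[0,2])/m[0,0];y=(v-m[1,2])/m[0,0];t=np.hypot(x,y)+1e-9
    s=np.tan(t)/t; R=np.stack([x*s,y*s,np.ones_like(x)],-1)*D['d'][...,None]; return R@E[:3,:3].T+E[:3,3],D['im']
E
python3 - <<'E'
from h import *
np.set_printoptions(precision=4,suppress=True)
W,im=wcloud('w3')
k=(W[...,0]>.27)&(W[...,0]<.57)&(W[...,1]<-.2)&(W[...,1]>-.4)&(W[...,2]>.012)&(W[...,2]<.04)
P=W[k];C=im[k]; print(len(P),P.min(0),P.max(0),np.median(P[:,2]))
a=np.radians(-19); ex=np.array([np.cos(a),np.sin(a)]); ey=np.array([-ex[1],ex[0]])
s=P[:,:2]@ex; t=P[:,:2]@ey
for s0 in np.arange(s.min(),s.max(),.012):
    q=(s>=s0)&(s<s0+.012)
    if q.sum()<3: continue
    tt=np.sort(t[q]); g=np.argmax(np.diff(tt)); b=C[q].mean(-1); o=np.argsort(t[q])
    print(s0.round(3),q.sum(),'lo',tt[0].round(4),tt[g].round(4),'hi',tt[g+1].round(4),tt[-1].round(4),'bright',b[o][:g+1].mean().round(),b[o][g+1:].mean().round(),'z',P[q][:,2].max().round(3))
E
```

```text
4284 [ 0.2871 -0.3537  0.012 ] [ 0.5198 -0.2424  0.0248] 0.021251658897344927
0.352 65 lo -0.1489 -0.1335 hi -0.1324 -0.1314 bright 211.0 246.0 z 0.015
0.364 53 lo -0.1489 -0.1489 hi -0.1468 -0.1324 bright 155.0 175.0 z 0.024
0.376 227 lo -0.1491 -0.1315 hi -0.1305 -0.1305 bright 161.0 234.0 z 0.025
0.388 124 lo -0.1498 -0.1382 hi -0.1353 -0.1286 bright 170.0 240.0 z 0.023
0.4 122 lo -0.1521 -0.1457 hi -0.1324 -0.1277 bright 176.0 244.0 z 0.022
0.412 123 lo -0.1528 -0.1474 hi -0.1315 -0.1259 bright 189.0 245.0 z 0.022
0.424 147 lo -0.1552 -0.1488 hi -0.1305 -0.1242 bright 223.0 242.0 z 0.023
0.436 169 lo -0.1637 -0.1512 hi -0.1279 -0.1145 bright 211.0 213.0 z 0.024
0.448 342 lo -0.1643 -0.1518 hi -0.127 -0.1146 bright 108.0 132.0 z 0.024
0.46 344 lo -0.1647 -0.1533 hi -0.1253 -0.114 bright 106.0 133.0 z 0.025
0.472 296 lo -0.1651 -0.1548 hi -0.1237 -0.1135 bright 106.0 134.0 z 0.025
0.484 281 lo -0.1655 -0.1562 hi -0.1221 -0.1135 bright 126.0 125.0 z 0.025
0.496 222 lo -0.1652 -0.1576 hi -0.1205 -0.1136 bright 171.0 179.0 z 0.024
0.508 174 lo -0.1656 -0.1598 hi -0.1189 -0.1131 bright 244.0 246.0 z 0.023
0.52 175 lo -0.1669 -0.1611 hi -0.1174 -0.1116 bright 245.0 246.0 z 0.023
0.532 178 lo -0.1683 -0.1626 hi -0.1158 -0.11 bright 245.0 246.0 z 0.023
0.544 182 lo -0.17 -0.164 hi -0.1149 -0.1084 bright 244.0 246.0 z 0.023
0.556 377 lo -0.1713 -0.1594 hi -0.1189 -0.1069 bright 147.0 146.0 z 0.024
0.568 444 lo -0.1729 -0.1601 hi -0.1183 -0.1053 bright 141.0 138.0 z 0.023
0.58 239 lo -0.1737 -0.1604 hi -0.1176 -0.1053 bright 104.0 110.0 z 0.024
```

```bash
python3 -m creep '[{"jaw":-0.6,"travel":[-6,-4,0],"roll":0},{"jaw":-0.6,"travel":[-6,-4,-45],"roll":0},{"jaw":-0.6,"travel":[-6,-4,-80],"roll":0},{"jaw":-0.6,"travel":[-6,-4,-105],"roll":0},{"jaw":-0.6,"travel":[-6,-4,-118],"roll":0},{"jaw":-0.6,"travel":[-6,-4,-125],"roll":0},{"jaw":-0.6,"travel":[-6,-4,-129],"roll":0},{"jaw":-0.6,"travel":[-6,-4,-129],"roll":0},{"jaw":-0.6,"travel":[-6,-4,-129],"roll":0}]' 25
```

```text
time_s: 13.15
position: [0.4002, -0.2866, 0.1786]
tool_rot: [[0.946, -0.324, 0.001], [-0.324, -0.946, -0.001], [0.001, 0.001, -1.0]]
ft_force: [0.6, 0.2, -0.6]
grip_width: 0.0684
gripper_force: 0.0
```

```bash
python3 -m creep '[{"jaw":-0.3,"travel":[0,1,-1],"roll":0},{"jaw":-0.15,"travel":[0,1,-1],"roll":0},{"jaw":-0.1,"travel":[0,1,-1],"roll":0},{"jaw":-0.1,"travel":[0,1,-1],"roll":0},{"jaw":-0.1,"travel":[0,1,-1],"roll":0},{"jaw":-0.1,"travel":[0,1,-1],"roll":0}]' 30
```

```text
time_s: 13.75
position: [0.4001, -0.2857, 0.1777]
tool_rot: [[0.946, -0.324, 0.001], [-0.324, -0.946, -0.001], [0.001, 0.001, -1.0]]
ft_force: [-0.1, 1.2, 5.7]
grip_width: 0.047
gripper_force: 6.3
```

```bash
python3 -m creep '[{"jaw":-0.1,"travel":[0,0,6],"roll":0},{"jaw":-0.1,"travel":[0,0,20],"roll":0},{"jaw":-0.1,"travel":[0,0,40],"roll":0},{"jaw":-0.1,"travel":[0,0,60],"roll":0},{"jaw":-0.1,"travel":[0,0,80],"roll":0},{"jaw":-0.1,"travel":[0,0,100],"roll":0},{"jaw":-0.1,"travel":[0,0,120],"roll":0},{"jaw":-0.1,"travel":[0,0,120],"roll":0},{"jaw":-0.1,"travel":[0,0,120],"roll":0}]'
python3 - <<'E'
from h import *
np.set_printoptions(precision=4,suppress=True)
o=observe();p=o['position'];print(p)
snap('wrist','w4'); W,im=wcloud('w4')
k=(abs(W[...,2]-(p[2]-.155))<.03)&(np.hypot(W[...,0]-p[0],W[...,1]-p[1])<.14)
a=np.radians(-18.9); ex=np.array([np.cos(a),np.sin(a)]); ey=np.array([-ex[1],ex[0]])
P=W[k]; s=(P[:,:2]-p[:2])@ex; t=(P[:,:2]-p[:2])@ey; q=(abs(t)<.05)&(s>.03)&(P[:,2]>p[2]-.175)
P,s,t=P[q],s[q],t[q]
for s0 in np.arange(.03,.13,.012):
    m=(s>=s0)&(s<s0+.012)
    if m.sum()>3:
        l=t[m]<0; print(s0.round(3),m.sum(),'lo',t[m][l].min().round(4),t[m][l].max().round(4),'hi',t[m][~l].min().round(4),t[m][~l].max().round(4),'topz-p',np.percentile(P[m][:,2][l],90)-p[2],np.percentile(P[m][:,2][~l],90)-p[2])
print(s.max())
# lamp
for x,y in((.585,-.035),(.588,.058)):
  k=(abs(W[...,0]-x)<.03)&(abs(W[...,1]-y)<.03)&(W[...,2]<.1)&(W[...,2]>.055); Q=W[k]; print('glass',len(Q),Q.mean(0) if len(Q) else 0, Q.min(0),Q.max(0))
E
```

```text
time_s: 14.65
position: [0.3998, -0.2854, 0.2968]
tool_rot: [[0.946, -0.324, 0.0], [-0.324, -0.946, -0.0], [0.0, 0.0, -1.0]]
ft_force: [0.8, 0.2, -0.5]
grip_width: 0.047
gripper_force: 4.4
[ 0.3998 -0.2854  0.2968]
0.03 895 lo -0.0228 -0.0158 hi 0.0172 0.0233 topz-p -0.1563469265061559 -0.15638362087509486
0.042 947 lo -0.0234 -0.0175 hi 0.0182 0.0248 topz-p -0.15641685887031198 -0.15637937122151108
0.054 1012 lo -0.0246 -0.0185 hi 0.0198 0.0261 topz-p -0.15628832051520802 -0.15631551924048626
0.066 1020 lo -0.0261 -0.0196 hi 0.0211 0.0268 topz-p -0.15631173435357976 -0.1563051964252549
0.078 1275 lo -0.0277 -0.0159 hi 0.0172 0.0286 topz-p -0.15621409534953606 -0.15605935792199085
0.09 1834 lo -0.0285 -0.0159 hi 0.0173 0.0302 topz-p -0.15550735348786804 -0.15551784249710723
0.102 1777 lo -0.03 -0.0164 hi 0.0177 0.0309 topz-p -0.15545265744040587 -0.15550236207140927
0.114 250 lo -0.0239 -0.0169 hi 0.0182 0.0254 topz-p -0.1555210639665976 -0.1553762973848662
0.11740407401450599
glass 493 [ 0.5883 -0.0394  0.0721] [ 0.5806 -0.0444  0.0551] [ 0.6009 -0.0284  0.0883]Traceback (most recent call last):
  File "<stdin>", line 16, in <module>
    return umr_minimum(a, axis, None, out, keepdims, initial, where)
ValueError: zero-size array to reduction operation minimum which has no identity
```

```bash
python3 -m creep '[{"jaw":-0.1,"travel":[10,40,0],"roll":0},{"jaw":-0.1,"travel":[20,80,0],"roll":0},{"jaw":-0.1,"travel":[30,120,0],"roll":0},{"jaw":-0.1,"travel":[35,160,0],"roll":0},{"jaw":-0.1,"travel":[40,200,0],"roll":0},{"jaw":-0.1,"travel":[43,240,0],"roll":0},{"jaw":-0.1,"travel":[43,280,0],"roll":0},{"jaw":-0.1,"travel":[43,301.5,-20],"roll":0},{"jaw":-0.1,"travel":[43,301.5,-40],"roll":0},{"jaw":-0.1,"travel":[43,301.5,-59],"roll":0},{"jaw":-0.1,"travel":[43,301.5,-59],"roll":0},{"jaw":-0.1,"travel":[43,301.5,-59],"roll":0}]'
cat > chk.py <<'E'
from h import *
import sys
np.set_printoptions(precision=4,suppress=True)
o=observe();p=o['position'];ex=np.array(o['tool_rot'])[:2,0];ey=np.array([-ex[1],ex[0]]);print(p)
f=sys.argv[1]
snap('wrist',f); W,im=wcloud(f)
s=(W[...,:2]-p[:2])@ex; t=(W[...,:2]-p[:2])@ey; z=W[...,2]
for n,k in(('jawL',(s>.085)&(s<.125)&(t<-.005)&(t>-.04)&(abs(z-p[2]+.16)<.012)),('jawR',(s>.085)&(s<.125)&(t>.005)&(t<.04)&(abs(z-p[2]+.16)<.012)),
 ('glass',(s>.07)&(s<.19)&(abs(t)<.03)&(z>.057)&(z<.0875)&(np.hypot(W[...,0]-.5907,W[...,1]+.0344)<.016))):
    print(n,k.sum(), k.any() and ('s',np.percentile(s[k],[1,99]),'t',np.percentile(t[k],[1,99]),'z',z[k].max()))
E
python3 chk.py w5
```

```text
time_s: 15.9
position: [0.4431, 0.0159, 0.2377]
tool_rot: [[0.946, -0.324, -0.002], [-0.324, -0.946, 0.0], [-0.002, 0.0, -1.0]]
ft_force: [0.4, -0.2, -0.2]
grip_width: 0.047
gripper_force: 4.4
[0.4431 0.0159 0.2377]
jawL 2191 ('s', array([0.0857, 0.1161]), 't', array([-0.0289, -0.0162]), 'z', np.float64(0.08386420063591576))
jawR 2185 ('s', array([0.0857, 0.116 ]), 't', array([0.0174, 0.0301]), 'z', np.float64(0.08414273958932848))
glass 0 False
```

View pics/w5.png

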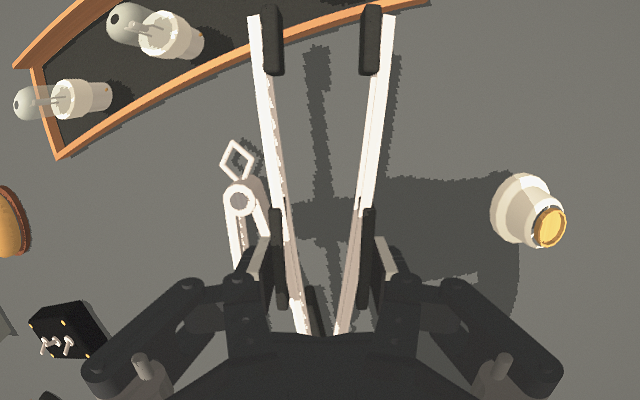

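The last view shows the tongs held straight, jaws at (272,40) and (370,40), gap centred on the approach line. The lamp is just out of the top of the picture, so I'll go half-way and measure again.

```bash
python3 -m creep '[{"jaw":-0.1,"travel":[6,-2,0],"roll":0},{"jaw":-0.1,"travel":[12,-4,0],"roll":0},{"jaw":-0.1,"travel":[18,-6.2,0],"roll":0},{"jaw":-0.1,"travel":[24,-8.2,0],"roll":0},{"jaw":-0.1,"travel":[28,-9.6,0],"roll":0},{"jaw":-0.1,"travel":[28,-9.6,0],"roll":0}]'
python3 chk.py w6
```

```text
time_s: 16.55
position: [0.4715, 0.0061, 0.2379]
tool_rot: [[0.946, -0.324, 0.0], [-0.324, -0.946, -0.0], [0.0, -0.0, -1.0]]
ft_force: [0.0, 0.5, -0.6]
grip_width: 0.0467
gripper_force: 4.4
[0.4715 0.0061 0.2379]
jawL 2221 ('s', array([0.0858, 0.1173]), 't', array([-0.0287, -0.0158]), 'z', np.float64(0.08392674635917459))
jawR 2347 ('s', array([0.0858, 0.1184]), 't', array([0.0057, 0.0302]), 'z', np.float64(0.08643566924304852))
glass 676 ('s', array([0.1153, 0.1222]), 't', array([-0.0067,  0.011 ]), 'z', np.float64(0.08739721892396099))
```

```bash
python3 -m creep '[{"jaw":-0.1,"travel":[5,-1,0],"roll":0},{"jaw":-0.1,"travel":[10,-2.5,0],"roll":0},{"jaw":-0.1,"travel":[15,-4,0],"roll":0},{"jaw":-0.1,"travel":[20,-6,0],"roll":0},{"jaw":-0.1,"travel":[23.5,-7,0],"roll":0},{"jaw":-0.1,"travel":[23.5,-7,0],"roll":0}]'
cat > chk2.py <<'E'
from h import *
import sys
np.set_printoptions(precision=4,suppress=True)
o=observe();p=o['position'];ex=np.array(o['tool_rot'])[:2,0];ey=np.array([-ex[1],ex[0]])
snap('wrist',sys.argv[1]); W,im=wcloud(sys.argv[1])
s=(W[...,:2]-p[:2])@ex; t=(W[...,:2]-p[:2])@ey; z=W[...,2]-p[2]
k=(s>.08)&(s<.125)&(abs(t)<.04)&(z>-.18)&(z<-.13)
for lo,hi in((-.18,-.162),(-.162,-.152),(-.152,-.147),(-.147,-.13)):
    q=k&(z>=lo)&(z<hi)
    if q.any():
        h,_=np.histogram(t[q],np.arange(-.036,.0361,.003)); g=q&(abs(t)<.0145); print(lo,h, 's',s[g].min() if g.any() else 0,s[g].max() if g.any() else 0, 't',t[g].min() if g.any() else 0,t[g].max() if g.any() else 0)
E
python3 chk2.py w7
```

```text
time_s: 17.2
position: [0.495, -0.0009, 0.2379]
tool_rot: [[0.946, -0.324, 0.0], [-0.324, -0.946, -0.0], [0.0, -0.0, -1.0]]
ft_force: [-0.4, -0.1, -0.4]
grip_width: 0.0472
gripper_force: 4.4
-0.18 [  0   0   1  19  91  16 215   0   0  10  26  28  28  27  20   7   0 115
 106  50  55   3   0   0] s 0.09105347480799017 0.09891841926243762 t -0.008624937857595523 0.010762860855150453
-0.162 [  0   0 192 538 558 513 352   0   0  60  43  37  55  39  39  44   0 100
 544 559 537 385  36   0] s 0.09107105214167847 0.10827387521202707 t -0.008477079088728749 0.011316414085347733
-0.152 [  0   0   0   0   0   0   0   0   0  61 238 206 164 196 222  45   0   0
   0   0   0   0   0   0] s 0.09195450190273974 0.1095893335819448 t -0.007819333503050894 0.010640512793286075
-0.147 [  0   0   0   0   0   0   0   0   0   0  20 103  91 104   8   0   0   0
   0   0   0   0   0   0] s 0.09405975308863464 0.10674040026022547 t -0.004564910531622919 0.007249969011421736
```

```bash
python3 -m creep '[{"jaw":-0.07,"travel":[0.3,0.7,0],"roll":0},{"jaw":-0.03,"travel":[0.3,0.7,0],"roll":0},{"jaw":0.0,"travel":[0.3,0.7,0],"roll":0},{"jaw":0.03,"travel":[0.3,0.7,0],"roll":0},{"jaw":0.06,"travel":[0.3,0.7,0],"roll":0},{"jaw":0.08,"travel":[0.3,0.7,0],"roll":0},{"jaw":0.1,"travel":[0.3,0.7,0],"roll":0},{"jaw":0.12,"travel":[0.3,0.7,0],"roll":0},{"jaw":0.14,"travel":[0.3,0.7,0],"roll":0},{"jaw":0.14,"travel":[0.3,0.7,0],"roll":0},{"jaw":0.14,"travel":[0.3,0.7,0],"roll":0}]' 35
python3 chk2.py w8
```

```text
time_s: 18.35
position: [0.4948, 0.0, 0.238]
tool_rot: [[0.946, -0.324, -0.0], [-0.324, -0.946, -0.0], [-0.0, 0.0, -1.0]]
ft_force: [-0.9, -0.7, -1.1]
grip_width: 0.0392
gripper_force: 35.8
-0.18 [  0   0   0   0   0   4  70  28 104  14  24  28  32  28  20 109  22  65
  10   0   0   0   0   0] s 0.08694628436459682 0.11613777402537882 t -0.014311977637328228 0.014338706017370815
-0.162 [  0   0   0   0  49 496 545 500 512  65  40  42  50  34  44 296 518 531
 544 239   0   0   0   0] s 0.08699605767576661 0.11759303908630926 t -0.014486464126101837 0.01449816454398573
-0.152 [  0   0   0   0   0   0   0   0   0 104 236 184 179 226 190  15   0   0
   0   0   0   0   0   0] s 0.09199436181313957 0.10992498654977559 t -0.008242089705000047 0.00951445453370953
-0.147 [  0   0   0   0   0   0   0   0   0   0  46 109  88  83   4   0   0   0
   0   0   0   0   0   0] s 0.09481173742623039 0.10708281078147373 t -0.005646463491729494 0.006910867442102974
```

The jaws have closed on the glass, so I'll lift.

```bash
python3 -m creep '[{"jaw":0.14,"travel":[0,0,3],"roll":0},{"jaw":0.14,"travel":[0,0,10],"roll":0},{"jaw":0.14,"travel":[0,0,22],"roll":0},{"jaw":0.14,"travel":[0,0,36],"roll":0},{"jaw":0.14,"travel":[0,0,50],"roll":0},{"jaw":0.14,"travel":[0,0,65],"roll":0},{"jaw":0.14,"travel":[0,0,80],"roll":0},{"jaw":0.14,"travel":[0,0,95],"roll":0},{"jaw":0.14,"travel":[0,0,110],"roll":0},{"jaw":0.14,"travel":[0,0,124],"roll":0},{"jaw":0.14,"travel":[0,0,134],"roll":0},{"jaw":0.14,"travel":[0,0,140],"roll":0}]'
python3 -m creep '[{"jaw":0.14,"travel":[0,0,0],"roll":0},{"jaw":0.14,"travel":[0,0,0],"roll":0},{"jaw":0.14,"travel":[0,0,0],"roll":0},{"jaw":0.14,"travel":[0,0,0],"roll":0},{"jaw":0.14,"travel":[0,0,0],"roll":0},{"jaw":0.14,"travel":[0,0,0],"roll":0}]'
cat > fin.py <<'E'
from h import *
import sys
np.set_printoptions(precision=4,suppress=True)
im,d=snap('scene',sys.argv[1]);D=np.load(sys.argv[1]+'.npz'); v,u=np.mgrid[:400,:640]; R=np.stack([u,v,np.ones_like(u)],-1)@np.linalg.inv(D['m']).T*d[...,None]
W=R@D['e'][:3,:3].T+D['e'][:3,3]; mx=im.max(-1).astype(int);mn=im.min(-1).astype(int)
for n,x,y,z0,z1 in(('held cap+collar',.592,-.036,.1,.192),('glass top',.592,-.036,.215,.26),('l2',.588,.058,.006,.095),('l3',.588,.14,.006,.095)):
  k=(mn>110)&(mx-mn<50)&(abs(W[...,0]-x)<.045)&(abs(W[...,1]-y)<.035)&(W[...,2]<z1)&(W[...,2]>z0)
  P=W[k]
  if len(P)>3: c=P.mean(0); print(n,len(P),c,np.linalg.svd(P-c)[2][0],P.min(0)[2],P.max(0)[2])
  else: print(n,len(P))
E
python3 fin.py f1; python3 chk2.py w9
```

```text
time_s: 19.6
position: [0.4947, 0.0001, 0.379]
tool_rot: [[0.946, -0.324, 0.001], [-0.324, -0.946, -0.0], [0.001, -0.0, -1.0]]
ft_force: [0.7, 0.9, -1.4]
grip_width: 0.0391
gripper_force: 35.7
time_s: 20.2
position: [0.4949, 0.0, 0.3778]
tool_rot: [[0.946, -0.324, -0.0], [-0.324, -0.946, 0.0], [-0.0, 0.0, -1.0]]
ft_force: [-0.7, -0.4, -1.5]
grip_width: 0.0388
gripper_force: 35.7
held cap+collar 166 [ 0.5964 -0.0389  0.1707] [-0.0537 -0.0346 -0.998 ] 0.1436333913145318 0.19196166475050125
glass top 134 [ 0.5837 -0.0317  0.2202] [ 0.7204 -0.6879  0.0881] 0.21515126841711585 0.23162437447928097
l2 217 [0.5885 0.0562 0.0511] [ 0.0396 -0.0442 -0.9982] 0.006978911878359195 0.09015637186544767
l3 204 [0.5876 0.1396 0.0512] [ 0.0394 -0.0397 -0.9984] 0.00610843148581619 0.09173273196641407
-0.18 [  0   0   0   0   0   3  66  26 109  14  27  28  31  28  19 118  26  64
  14   0   0   0   0   0] s 0.08685802564074355 0.11578133804510728 t -0.014413666237462154 0.01431192199669688
-0.162 [  0   0   0   0  42 485 541 509 492  84  48  56  54  41  52 280 515 526
 536 236   0   0   0   0] s 0.08712978505478412 0.11690799095801317 t -0.014494390429417565 0.014495338507078277
-0.152 [  0   0   0   0   0   0   0   0   0  83 256 233 210 271 182  11   0   0
   0   0   0   0   0   0] s 0.09233412124137932 0.10987181121497397 t -0.008254394001176892 0.009475575997426587
-0.147 [ 0  0  0  0  0  0  0  0  0  0 10 47 45 28  0  0  0  0  0  0  0  0  0  0] s 0.09596425964386564 0.10704350310626033 t -0.004568771115655422 0.005396022610256272
```

The lamp hangs vertical with its foot at about 143 mm, steady, and the other two lamps haven't moved, so I'll hand in.

```bash
python3 -c "
from rig import *
print(close_job())"
```

```text
the job is handed in; nothing more can be done
None
```

I handed the job in with the lamp stood upright, then lifted cap down in the small tongs, foot about 143 mm above the desk; it was steady and the other two lamps measured unmoved, but no verdict came back.

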